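Set the pour-over coffee stand for a tall mug

ROBOT

A 7-joint arm with a two-finger parallel gripper is mounted at the origin on a cart in front of the work surface, level with it; the furniture and walls round the work are solid. World frame = base frame: x ahead of the robot, y to its left, z up, the work surface at z = 0. Lengths are in m, angles in rad, forces in N, time in s.
With the tool pointing down it reaches from about 0.4 to 0.9 m from the base axis. Payload 5.6 kg.
Tool frame: the origin (TCP) lies midway between the tips of the shut fingers; the grasp point (between the pads) lies 19 mm behind it; z points along the fingers, y is the line along which they close (so a half turn about z gives the same grasp; the last joint's range is limited). The gripper opens to 92 mm and grips with 3 to 60 N. Pads are 20 mm wide; open, the fingers measure 128 mm over their backs; the gripper's body (75 mm by 189 mm) begins 69 mm behind the grasp point.
Start: joints at [-1.201, 0.468, -0.012, 1.603, 0.006, 1.071, -0.056], TCP at [0.261, 0.595, 0.215] pointing down, gripper open.
Joint ranges: [-2.53, 2.53], [-0.31, 2.02], [-1.57, 1.55], [0.28, 2.44], [-1.29, 4.43], [0.15, 1.84], [-2.92, 2.92]. Speed limits (rad/s): [2.57, 2.57, 3.14, 3.14, 3.14, 3.14, 3.14].

INTERFACE

Orientations are given as a 3x3 rotation matrix whose columns are the frame's x, y, z axes.
In Python, from station import env, effector, solver, viewer, workorder, search_frame, tip_of gives the robot as it stands. Calls block until the motion is done:
- env.reach(position, orientation): joint-space move of the TCP to a pose.
- env.movel(position, frame=None, rate=0.15): straight line of the TCP; frame=None keeps the orientation; rate is the mean speed in m/s.
- env.goto_joints(angles): joint-space move.
- effector.release() and effector.grasp(squeeze=None): open the fingers fully, or close them until they stop; squeeze is the grip in N (None keeps the last).
- env.pause(seconds).
- solver.inverse_kinematics(position, orientation): joint angles nearest the present ones, or None.
- env.sense(): the state.
- viewer.read_camera(name): name is "scene" or "top" or "wrist"; returns (picture, depth): 400x640x3 uint8, red, green, blue; 400x640 float32, m along the optical axis (not along the pixel's ray), 0 where there is no reading.
- viewer.camera_info(name): a dict with "intrinsics" (3x3 intrinsics, pixels), "eye" and "rotation" of the camera in the world; the wrist camera has in their place "T_tool_cam" (4x4, takes a point from camera to tool coordinates, whose origin is the TCP and whose axes are the flange's). Camera axes: x right, y up, looking along -z (the intrinsics and any distortion apply to the point x, -y, -z); pixel columns grow to the right and rows downward; lengths in m; the calibration is good to about 2 mm. A picture is of the moment at which its call begins: read the wrist's pose just before it. camera_info takes no time and is no camera call.
A pose or a line that the arm cannot do raises env.PlanningError and nothing moves.
- workorder.finish_job(): hands the job in; it is judged then, once.
Trained networks look in the newest picture that a camera, given by its name, has taken for a name from the list of things; names that differ only in an ending like _2 or _b are one class to them, and where a whole thing is asked for, a point or a joint stands for the part that bears it (a point fixed in the world has none). Each returns a list of dicts, best first, with "score" (0 to 1); they miss things now and then, are a little off and sometimes report something else, mostly with a low value. They report only what shows in the picture. A call takes as long as a camera call.
- search_frame(camera, name): "at" ([x, y, z] in m, in world coordinates, good to about 4 mm: the middle of the surface that is visible of it).
- tip_of(camera, name): "at" ([x, y, z] in m, in world coordinates, good to about 4 mm: a listed point, or the origin of a listed thing).
The state is a dict: "t": time; "joint_positions": joint angles; "joint_velocities": joint speeds; "tau": joint torques, N m; "ee_pos": TCP position; "tcp_rot": TCP orientation; "wrist_force": force on the tool from outside, world axes, zero at the start; "moment": the same for the moment, N m; "gripper_width": finger opening in m; "grasp_force": force on a finger pad.
Only numpy, scipy, OpenCV 4.12 (cv2) and the standard library are available. Lean on these libraries where they do the work, as an engineer would, in place of code of your own. Each camera call takes 0.05 s, during which the arm holds its last target. There are 200 camera calls.

TASK

Get the pour-over stand ready for the tall mug: first press the dripper's hinged lid down until it snaps fully shut. Then take the cam lever by its upright knob, lift the dripper by it until the top edge of the sliding collar is level with the upper ring mark on the post, and, while holding it at that height, swing the lever fully closed so that the cam locks the collar. Do not close the lever at any other height, leave the things around the stand where they are, and finish still gripping the lever's knob, with the dripper at the mark.

Things in the scene. Friction and masses are not known exactly. Their poses are not given: they have to be found in the camera images.
- stand: Pour-over coffee stand, fixed to the worktop. Origin: centre of the underside of its wooden base plate (170 x 250 x 18 mm, z up). Its own -x side faces the robot roughly, +y is to the robot's left. A steel post of 20 mm diameter stands at x +20, y -85 mm in this frame and ends 266 mm above the worktop. A black stop ring round the post carries the collar while the carriage is down.
- carriage: The sliding part on the post: black collar (42 mm diameter, 36 high) with rods to a white conical dripper (104 mm rim, axis 125 mm to the stand's +y side of the post) that carries the lid, lever in front. Origin: post axis, mid-collar; axes as the stand's. Slides only up and down, 0 to 110 mm; starts down, collar top 80 mm under the upper mark. About 0.5 kg in all; drops if let go with the lever open.
- collar_top (a point): Point on the post axis level with the top edge of the black collar. The upper mark and this point must be level at the end.
- upper_mark (a point): Point on the post axis at the middle height of the upper of the two thin dark rings engraved round the post (each 2.4 mm high, 40 mm apart; 198 mm above the worktop). Axes as the stand's.
- lid (a joint): Hinge of the round perforated steel lid on the dripper (rad): 0 fully shut, larger is more open; starts ajar at 0.4 to 0.75 and stays where put. Hinge axis along the stand's y at the back (+x) of the rim; the front swings up. A hook at the front tab must be forced over a catch: resistance begins near 0.08, then a peak of about 6 to 10 N pressing on the front part, then it snaps to 0 and stays.
- lid_front (a point): Point on the lid's upper face to press on: on its middle line, 98 mm from the hinge axis (the lid disc is 106 mm across and 4 mm thick; a tab goes on to 125 mm from the hinge). When shut and with the carriage down it lies 142 mm above the worktop. The lid's free front is ahead of it.
- lid_hinge (a point): Middle of the lid's hinge axis, 137 mm above the worktop while the carriage is down.
- lever (a joint): Cam lever (rad), vertical axis at the front of the collar: 0 closed (points along the stand's -y, across the collar's front), 1.57 would point to the stand's -x; seen from above it closes anticlockwise. Starts at 1.15 to 1.45, stays where put. The cam bites the post from about 0.5, passes dead centre at 0.12, then rests on its stop at 0; needs under 10 N at the knob. Closed, it clamps the collar.
- lever_pivot (a point): Lever's hinge axis at the middle of the collar's height: 30 mm to the stand's -x side of the post axis; moves with the carriage.
- knob (a point): Middle of the black upright knob at the lever's end, the place to grip: a vertical cylinder of 22 mm diameter and 47 mm height, 88 mm from the lever's hinge axis. The point lies on the knob's axis, 20 mm under its top, 26 mm above the top of the flat 11 mm wide lever bar, and 31 mm above the lever pivot point. With the carriage down the knob's top is 151 mm above the worktop.
- mug: Bystander: white mug with a handle, 98 mm high, standing in front of the stand near its dripper side. Origin under its base.
- teaspoon: Bystander: steel teaspoon, 130 mm, lying in front of the stand. Origin under its middle.
- tumbler: Bystander: clear glass, 81 mm across, 91 mm high, at the front edge of the sink. Origin under its base.

How it is judged:
On the way, in this order (a step that is already met when the one before it is completed fails the run):
1. the dripper's lid is pressed shut past its catch (value of joint lid below 0.025 rad), for 0.2 s.
2. the collar's top edge is held level with the upper ring mark by the gripper, the lever still open (z of collar_top in the frame of upper_mark between -0.005 and 0.005 m and value of joint lid below 0.025 rad and value of joint lever above 0.8 rad and contact force between the fingers and carriage above 2 N), for 0.2 s.
At the end, for the whole second after the job is handed in: The lid is fully shut (under 0.025 rad), the top edge of the collar is within 5 mm of the upper ring mark, the cam lever is fully closed (under 0.08 rad), the dripper is at rest, and the gripper still holds the lever's knob (grasp point within 35 mm of its middle, contact force over 2 N) (value of joint lid below 0.025 rad and z of collar_top in the frame of upper_mark between -0.005 and 0.005 m and value of joint lever below 0.08 rad and contact force between the fingers and carriage above 2 N and distance between the grasp point and knob below 0.035 m and linear speed of carriage below 0.01 m/s); the arm keeps its last pose, push and grip.
It fails at once if the lever is closed while the collar is more than 12 mm away from the upper mark (value of joint lever below 0.25 rad and not (z of collar_top in the frame of upper_mark between -0.012 and 0.012 m)).
It fails at once if a thing standing round the stand is pushed more than 30 mm from its place (distance of any of mug, teaspoon, tumbler from where it was at the start of the episode above 0.03 m).
It also fails if it takes over 51 s, if anything falls off the work surface, if the arm or the gripper's body presses on something with over 40 N, if the wrist force passes 120 N, or if a joint passes its speed limit or range.

## Working session

There is one attempt and no reset: what is moved stays moved. The work goes in short steps, each a Python script; the robot and the scene stay as the last script left them, time stands still between calls to the robot, and variables do not carry over. Pictures are saved under pics/ and viewed, at most 10 in all, crops included, and the job is handed in when it is done.

```bash
ls; mkdir -p pics
python3 - <<'E'
from station import *
import cv2
for c in ["scene","top"]:
    p,d=viewer.read_camera(c); cv2.imwrite(f"pics/{c}0.png",p[:,:,::-1])
    for n in ["stand","carriage","collar_top","upper_mark","lid_front","lid_hinge","lever_pivot","knob","mug","teaspoon","tumbler"]:
        try: r=tip_of(c,n)
        except Exception as e: r=[]; print(e)
        print(c,n,[(x["at"].round(4).tolist() if hasattr(x["at"],'round') else x["at"],round(x["score"],2)) for x in r[:2]])
s=env.sense(); print(s)
E
```

```text
pics
scene stand [([0.5519, -0.1699, 0.0006], 0.56)]
scene carriage []
scene collar_top [([0.5839, -0.2483, 0.1192], 0.6)]
scene upper_mark [([0.5811, -0.2453, 0.2003], 0.55)]
scene lid_front [([0.5408, -0.1293, 0.1945], 0.77)]
scene lid_hinge [([0.6226, -0.1197, 0.1382], 0.59)]
scene lever_pivot [([0.5511, -0.2516, 0.1016], 0.75)]
scene knob [([0.4737, -0.2887, 0.1347], 0.48), ([0.5831, -0.2469, 0.2001], 0.26)]
scene mug []
scene teaspoon [([0.4266, -0.2516, -0.0004], 0.52)]
scene tumbler [([0.3959, 0.1146, -0.0027], 0.69), ([0.5419, -0.1276, 0.1932], 0.5)]
top stand [([0.5519, -0.1663, -0.0025], 0.65)]
top carriage [([0.5837, -0.246, 0.1005], 0.73)]
top collar_top [([0.5836, -0.247, 0.1186], 0.71)]
top upper_mark [([0.5825, -0.2475, 0.2005], 0.89)]
top lid_front [([0.5416, -0.1288, 0.1928], 0.82)]
top lid_hinge [([0.6211, -0.1175, 0.1373], 0.83)]
top lever_pivot [([0.5515, -0.2537, 0.1005], 0.76)]
top knob [([0.4713, -0.2945, 0.1308], 0.51)]
top mug [([0.3996, -0.0932, 0.0034], 0.94)]
top teaspoon [([0.428, -0.2487, -0.0019], 0.69), ([0.5416, -0.129, 0.1925], 0.62)]
top tumbler [([
[... 164 characters left out ...]
4]), 'joint_velocities': array([-0.00050408,  0.00104622, -0.00069845,  0.00013301,  0.00199104,
       -0.00101373,  0.00125575]), 'tau': array([-1.20114724e-03, -5.20421398e+01, -1.31826417e-02, -2.44060242e+01,
       -5.66329085e-02,  1.14670792e-02,  2.23584931e-05]), 'ee_pos': array([0.26078683, 0.59539943, 0.21460315]), 'tcp_rot': array([[-9.15987549e-01,  4.01206690e-01,  4.54564599e-05],
       [ 4.01206691e-01,  9.15987549e-01,  3.97606337e-05],
       [-2.56853190e-05,  5.46576813e-05, -9.99999998e-01]]), 'wrist_force': array([-0.51571819,  0.13400164, -0.28199299]), 'moment': array([-0.06262714,  0.00317219, -0.04717963]), 'grasp_force': 0.0, 'gripper_width': 0.09218745807119719}
```

View pics/scene0.png

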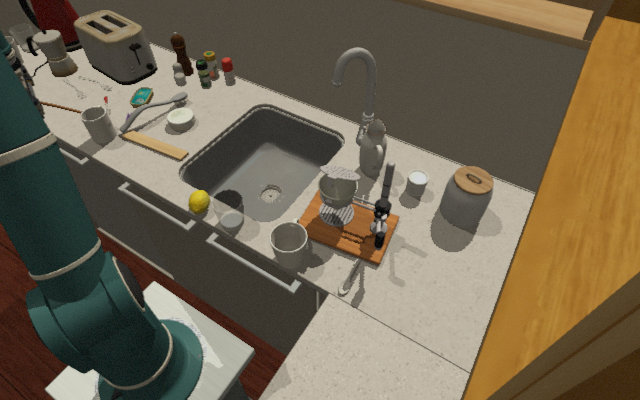

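View pics/top0.png

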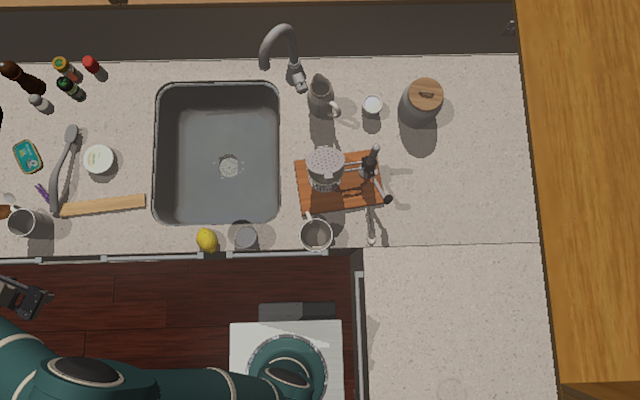

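The scene shows the lid ajar at about (325,175), the mug in front at (290,245) and the knob at about (380,240). In the top view the knob is at (388,198) and points toward the robot. Next I press the lid, fitting the stand pose from these points.

```bash
cat > h.py <<'E'
from station import *
import numpy as np
from scipy.optimize import least_squares
obs={ 'post':[(.5839,-.2483),(.5811,-.2453),(.5836,-.2470),(.5825,-.2475),(.5837,-.246)],
 'stand':[(.5519,-.1699),(.5519,-.1663)],'piv':[(.5511,-.2516),(.5515,-.2537)],
 'hinge':[(.6226,-.1197),(.6211,-.1175)]}
def L(k,hx): return {'post':(0,0),'stand':(-.02,.085),'piv':(-.03,0),'hinge':(hx,.125)}[k]
def R2(a): return np.array([[np.cos(a),-np.sin(a)],[np.sin(a),np.cos(a)]])
def res(v):
    return np.concatenate([np.array(o)-(v[:2]+R2(v[2])@L(k,v[3])) for k,l in obs.items() for o in l]+[[(v[3]-.055)*.5]])
v=least_squares(res,[.583,-.247,.14,.055]).x
post,yaw,hx=v[:2],v[2],v[3]; R=R2(yaw)
S=lambda x,y: post+R@[x,y]
hinge=S(hx,.125); piv=S(-.03,0)
def ori(a):  # tool down, tool y at world azimuth a
    y=np.array([np.cos(a),np.sin(a),0]); z=np.array([0,0,-1.]); return np.column_stack([np.cross(y,z),y,z])
def st(m=''):
    s=env.sense(); print(m,round(s['t'],2),'p',s['ee_pos'].round(4),'F',s['wrist_force'].round(1),'g',round(s['gripper_width'],4),round(s['grasp_force'],1)); return s
E
python3 - <<'E'
from h import *
print(post,np.degrees(yaw),hx,hinge,piv)
O=ori(yaw)
a=S(hx-.088,.125); b=S(hx-.097,.125)
effector.grasp(20)
env.reach([*a,.30],O); st('above')
env.movel([*a,.215],rate=.15); st()
env.movel([*b,.153],rate=.06); st()
for z in np.arange(.150,.130,-.002):
    env.movel([*b,z],rate=.04); s=st(f'{z:.3f}')
    if abs(s['wrist_force'][2])>30: break
for c in ['top','scene']:
    viewer.read_camera(c); print([ (np.round(tip_of(c,n)[:1][0]['at'],4)) if tip_of(c,n) else None for n in ['lid_front','knob']])
E
```

```text
[ 0.58244371 -0.24825708] 7.163311891620863 0.055237050855528644 [ 0.62166238 -0.11734479] [ 0.55267786 -0.25199802]
above 5.29 p [ 0.5347 -0.1272  0.2998] F [ 0.9 -1.   0.6] g 0.0007 0.0
 6.01 p [ 0.5349 -0.1286  0.2156] F [-0.7 -0.2 -0.2] g 0.0007 0.0
 7.2 p [ 0.5258 -0.1295  0.1533] F [ 0.7  0.4 -0.6] g 0.0005 0.0
0.150 7.45 p [ 0.5255 -0.1294  0.15  ] F [-0.3  0.6 -0. ] g 0.0004 0.0
0.148 7.7 p [ 0.5253 -0.1295  0.148 ] F [-0.8 -0.5 -0.1] g 0.0006 0.5
0.146 7.95 p [ 0.5255 -0.1294  0.1459] F [-0.2 -0.7  0.3] g 0.0006 0.0
0.144 8.2 p [ 0.5253 -0.1293  0.1437] F [-0.2 -0.4 -0.1] g 0.0004 0.0
0.142 8.45 p [ 0.5254 -0.1294  0.1418] F [0.4 1.  0.3] g 0.0003 0.0
0.140 8.7 p [ 0.5255 -0.1295  0.1411] F [-3.5  1.  10.9] g 0.0005 5.8
0.138 8.95 p [ 0.5255 -0.1296  0.1405] F [-8.2  2.6 24.5] g 0.0006 12.0
0.136 9.2 p [ 0.5256 -0.1296  0.1399] F [-12.2   2.6  36.8] g 0.0006 18.3
[None, array([ 0.5537, -0.1656,  0.0034])]
[array([ 0.5236, -0.128 ,  0.1407]), array([ 0.474 , -0.2906,  0.1287])]
```

Run:
```python
from h import *
import cv2
b=S(hx-.097,.125)
env.movel([*b,.27],rate=.2)
for c in ['top','scene']:
    viewer.read_camera(c); print(c,[[np.round(x['at'],4).tolist() for x in tip_of(c,n)[:1]] for n in ['lid_front','lid_hinge','knob','lever_pivot']])
K=[]
p,d=viewer.read_camera('scene'); cv2.imwrite('pics/s1.png',cv2.resize(p[150:270,250:430,::-1],None,fx=4,fy=4,interpolation=2))
st()
```

```text
top [[], [], [[0.4713, -0.2908, 0.1286]], [[0.5536, -0.2517, 0.0967]]]
scene [[[0.522, -0.1302, 0.1439]], [[0.6191, -0.1203, 0.1359]], [[0.5825, -0.2451, 0.197]], [[0.552, -0.254, 0.0974]]]
 11.02 p [ 0.5254 -0.1295  0.2699] F [ 0.3 -0.7 -0.4] g 0.0002 0.0
```

View pics/s1.png

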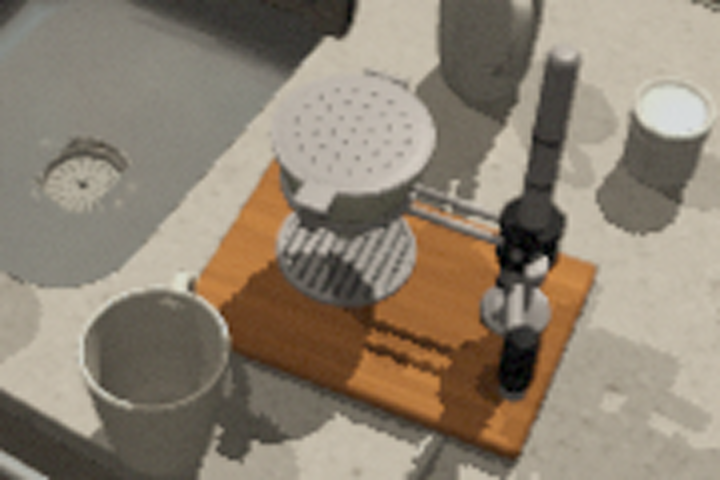

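The picture shows the lid lying flat on the rim with its tab at about (315,200) in the crop, so it is shut. The knob is free, and its lever points toward the robot. Next I grip the knob.

```bash
cat >> h.py <<'E'
TH0=np.radians(153.9)+yaw-np.pi/2
def kn(th,c=None):  # knob xy and grip orientation for lever angle th
    a=yaw-np.pi/2-th
    return (piv if c is None else c)+.088*np.array([np.cos(a),np.sin(a)]), ori(a+np.pi/2)
E
python3 - <<'E'
from h import *
import cv2
k,O=kn(TH0); print(k,np.degrees(TH0))
for th in np.linspace(TH0,0,5):
    kk,o=kn(th); q=solver.inverse_kinematics([*kk,.19],o); print(None if q is None else np.round(q,2))
env.movel([*S(hx-.097,.125),.33],rate=.25)
effector.release()
env.reach([*k,.28],O); st()
env.movel([*k,.113],rate=.12); st('down')
p,d=viewer.read_camera('wrist'); cv2.imwrite('pics/w1.png',p[:,:,::-1])
effector.grasp(50); st('grip')
E
```

```text
[ 0.47365144 -0.29071267] 71.0633118916209
[-0.26  0.47  0.98  1.91 -0.46  1.01 -0.19]
[-0.18  0.5   0.93  1.84 -0.47  1.03  0.13]
[-0.12  0.54  0.88  1.78 -0.48  1.05  0.44]
[-0.08  0.58  0.84  1.71 -0.48  1.08  0.73]
[-0.05  0.6   0.79  1.64 -0.47  1.09  1.  ]
 13.54 p [ 0.4744 -0.2898  0.28  ] F [0.7 0.3 0.1] g 0.0915 0.0
down 15.08 p [ 0.4741 -0.291   0.1137] F [ 0.   0.6 -0.7] g 0.092 0.0
grip 16.2 p [ 0.4737 -0.2907  0.113 ] F [-0.2  0.1  0.1] g 0.0213 50.0
```

View pics/w1.png

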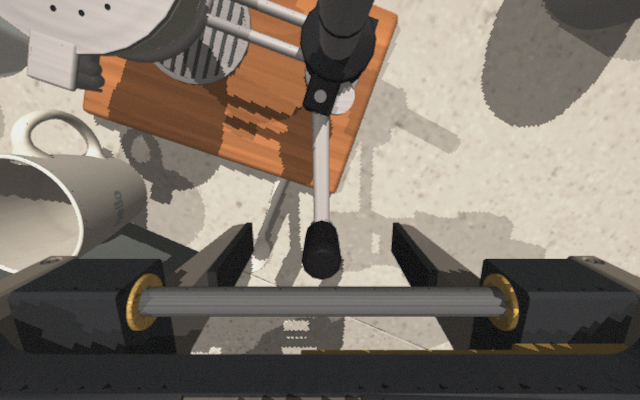

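The knob sits centred between the pads at about (321,250), and the grip width of 21 mm matches its diameter. Next I lift.

Run:
```python
from h import *
import cv2
k,O=kn(TH0); z0=env.sense()['ee_pos'][2]
for dz in (.004,.02,.05,.08):
    env.movel([*k,z0+dz],rate=.08); st(f'{dz}')
    if dz in(.004,):pass
env.pause(.3); st()
for c in ['top','scene']:
  for i in range(2):
    p,d=viewer.read_camera(c); print(c,[[np.round(x['at'],4).tolist() for x in tip_of(c,n)[:1]] for n in ['collar_top','upper_mark','knob','lever_pivot']])
p,d=viewer.read_camera('wrist'); cv2.imwrite('pics/w2.png',p[:,:,::-1])
p,d=viewer.read_camera('scene'); cv2.imwrite('pics/s2.png',cv2.resize(p[130:250,300:450,::-1],None,fx=4,fy=4,interpolation=2))
st()
```

```text
0.004 16.45 p [ 0.4736 -0.2905  0.1168] F [ 1.1 -0.7 -3.9] g 0.0215 50.0
0.02 16.8 p [ 0.4737 -0.2908  0.1336] F [ 0.8 -0.4 -2.7] g 0.021 50.0
0.05 17.32 p [ 0.4737 -0.2908  0.1635] F [ 0.7  0.  -4.3] g 0.0212 50.0
0.08 17.85 p [ 0.4738 -0.2908  0.1934] F [ 0.4  1.  -4.1] g 0.0211 50.0
 18.15 p [ 0.4736 -0.2908  0.1928] F [ 1.9  0.7 -4.5] g 0.0207 50.0
top [[[0.5834, -0.2455, 0.197]], [[0.5824, -0.2473, 0.2004]], [], [[0.5508, -0.2524, 0.1804]]]
top [[[0.5836, -0.2446, 0.1972]], [[0.5828, -0.2474, 0.1993]], [], [[0.5498, -0.25, 0.1787]]]
scene [[[0.5855, -0.2458, 0.1976]], [[0.5835, -0.2466, 0.2024]], [[0.4742, -0.2913, 0.211]], [[0.5787, -0.244, 0.177]]]
scene [[[0.5843, -0.2457, 0.198]], [[0.5828, -0.2465, 0.199]], [[0.4744, -0.2899, 0.2102]], [[0.5521, -0.2561, 0.1778]]]
 19.25 p [ 0.4736 -0.2906  0.193 ] F [ 1.2  0.7 -5.6] g 0.0208 50.0
```

View pics/s2.png

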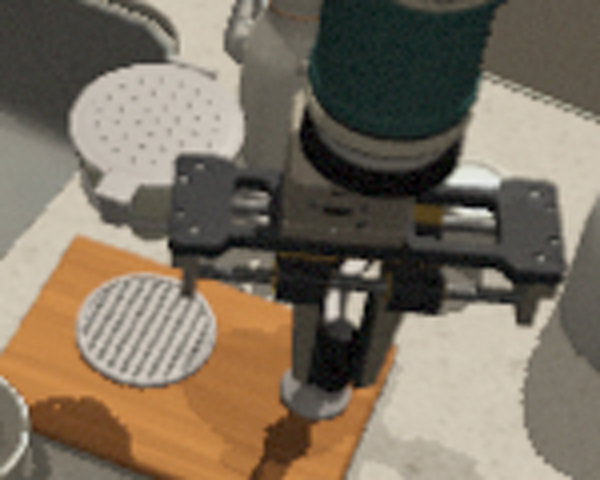

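View pics/w2.png

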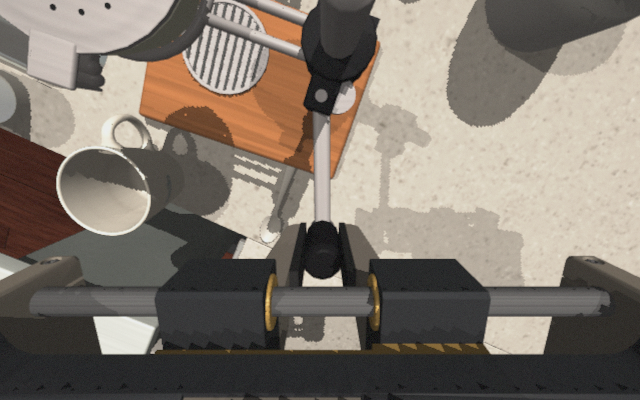

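Both views show the lid still flat and the knob upright between the pads at about (322,250), with no slip. The collar is level with the mark. Next I swing the lever closed.

Run:
```python
from h import *
z=env.sense()['ee_pos'][2]
z=.193
for d in list(np.arange(66,-4,-5))+[-4]:
    k,O=kn(np.radians(d)); env.movel([*k,z],O,rate=.05); s=st(d)
    a=yaw-np.pi/2-np.radians(d); F=s['wrist_force'][:2]; r=np.array([np.cos(a),np.sin(a)]); t=np.array([-r[1],r[0]])
    v_=s['ee_pos'][:2]-piv; th=yaw-np.pi/2-np.arctan2(v_[1],v_[0])
    print('   Fr %.1f Ft %.1f th %.3f r %.4f'%(F@r,F@t,th,np.hypot(*v_)))
    if np.abs(s['wrist_force']).max()>45: break
```

```text
66 19.56 p [ 0.4774 -0.2975  0.1931] F [ 2.8  0.5 -3.4] g 0.0216 50.0
   Fr -2.6 Ft 1.0 th 1.152 r 0.0879
61 19.86 p [ 0.4816 -0.3037  0.193 ] F [ 1.8  1.  -5.6] g 0.0214 50.0
   Fr -2.0 Ft 0.2 th 1.066 r 0.0879
56 20.16 p [ 0.4864 -0.3096  0.193 ] F [ 2.1  1.  -4.3] g 0.0212 50.0
   Fr -2.2 Ft 0.6 th 0.980 r 0.0878
51 20.46 p [ 0.4917 -0.3151  0.1929] F [ 2.7  1.1 -4.2] g 0.0212 50.0
   Fr -2.7 Ft 1.2 th 0.893 r 0.0878
46 20.76 p [ 0.4975 -0.3201  0.1929] F [ 2.3  1.8 -4.4] g 0.0212 50.0
   Fr -2.8 Ft 0.7 th 0.806 r 0.0877
41 21.06 p [ 0.5036 -0.3246  0.1929] F [ 1.7  2.  -4.2] g 0.0212 50.0
   Fr -2.6 Ft 0.3 th 0.719 r 0.0876
36 21.36 p [ 0.5102 -0.3286  0.1929] F [ 1.5  3.7 -4.8] g 0.0214 50.0
   Fr -4.0 Ft -0.4 th 0.632 r 0.0876
31 21.66 p [ 0.517  -0.3319  0.1929] F [ 2.3  3.9 -5.2] g 0.0211 50.0
   Fr -4.5 Ft 0.5 th 0.545 r 0.0875
26 21.96 p [ 0.5241 -0.3347  0.1928] F [ 1.6  4.1 -4.9] g 0.0208 50.0
   Fr -4.4 Ft 0.2 th 0.458 r 0.0875
21 22.26 p [ 0.5313 -0.3368  0.1928] F [ 2.5  4.1 -5.2] g 0.0211 50.0
   Fr -4.6 Ft 1.4 th 0.372 r 0.0875
16 22.56 p [ 0.5386 -0.3383  0.1926] F [ 1.9  4.3 -5.9] g 0.0209 50.0
   Fr -4.6 Ft 1.2 th 0.287 r 0.0874
11 22.86 p [ 0.5464 -0.3391  0.1925] F [ 2.4  4.3 -5.5] g 0.0213 50.0
   Fr -4.5 Ft 2.1 th 0.197 r 0.0873
6 23.16 p [ 0.554  -0.3392  0.1924] F [ 2.   5.6 -7.1] g 0.0211 50.0
   Fr -5.6 Ft 2.1 th 0.110 r 0.0872
1 23.46 p [ 0.5617 -0.3387  0.1925] F [ 2.4  4.8 -5.5] g 0.0211 50.0
   Fr -4.5 Ft 2.9 th 0.021 r 0.0872
-4 23.76 p [ 0.5636 -0.3382  0.1908] F [-9.5  6.  -5.9] g 0.0211 50.0
   Fr -7.7 Ft -8.1 th -0.001 r 0.0869
```

Run:
```python
from h import *
import cv2
env.pause(.3)
s=st(); print(s['tcp_rot'].round(3).tolist(), s['moment'].round(2))
for c in ['top','scene']:
  for i in range(2):
    p,d=viewer.read_camera(c); print(c,[[np.round(x['at'],4).tolist() for x in tip_of(c,n)[:1]] for n in ['collar_top','upper_mark','lid_front','lever_pivot','knob']])
p,d=viewer.read_camera('wrist'); cv2.imwrite('pics/w3.png',p[:,:,::-1])
```

```text
24.06 p [ 0.5636 -0.3382  0.1908] F [-9.7  6.6 -5.9] g 0.0212 50.0
[[-0.185, 0.983, -0.011], [0.983, 0.185, 0.004], [0.006, -0.01, -1.0]] [ 1.06  1.48 -0.54]
top [[[0.5796, -0.2462, 0.1937]], [[0.5801, -0.2496, 0.2011]], [], [[0.5512, -0.2527, 0.1745]], []]
top [[[0.5819, -0.245, 0.1968]], [], [[0.5258, -0.1301, 0.2179]], [[0.5517, -0.2522, 0.1726]], []]
scene [[[0.583, -0.2463, 0.1976]], [[0.5812, -0.2503, 0.2012]], [[0.5241, -0.1335, 0.2187]], [[0.5545, -0.2534, 0.1767]], [[0.5637, -0.3356, 0.2075]]]
scene [[[0.5835, -0.2463, 0.1972]], [[0.5828, -0.2459, 0.2012]], [[0.5225, -0.1299, 0.2193]], [[0.5503, -0.2531, 0.1741]], [[0.5817, -0.2451, 0.1763]]]
```

View pics/w3.png

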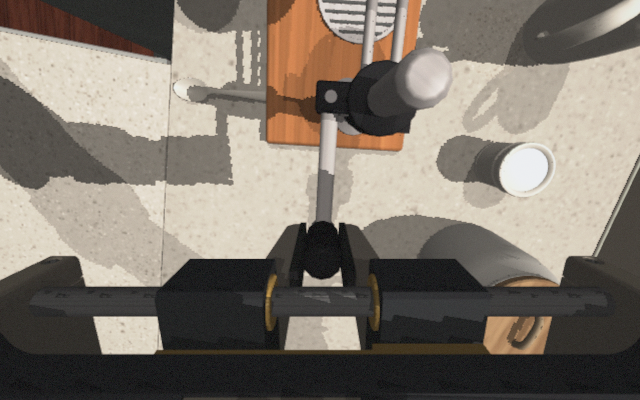

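The wrist view shows the lever closed across the collar front, with the knob gripped at about (322,250). The TCP has sagged about 2 mm, so I check the collar against the mark.

Run:
```python
from h import *
import cv2
s=env.sense()
ims=[]
for c in ['scene','top']:
    p,d=viewer.read_camera(c); i=viewer.camera_info(c); K=np.array(i['intrinsics']);Rc=np.array(i['rotation']);e=np.array(i['eye'])
    vv,uu=np.mgrid[:400,:640]; x=(uu-K[0,2])/K[0,0]*d; y=-(vv-K[1,2])/K[1,1]*d
    P=np.stack([x,y,-d],-1)@Rc.T+e
    c0=S(hx-.055,.125); m=(np.hypot(P[...,0]-c0[0],P[...,1]-c0[1])<.04)&(d>0)&(P[...,2]>.2)&(P[...,2]<.24)
    b=(np.abs((P[...,:2]-S(-.06,.0))@R)<[.02,.03]).all(-1)&(np.abs(P[...,2]-.018)<.012)&(d>0)
    print(c,'lid z',np.median(P[m][:,2]),P[m][:,2].std(),m.sum(),'base z',np.median(P[b][:,2]),b.sum(), i.get('distortion'))
    q=Rc.T@(np.array([*post,.198])-e); u=K[0,0]*q[0]/-q[2]+K[0,2]; w=K[1,1]*-q[1]/-q[2]+K[1,2]
    u,w=int(u),int(w); ims.append(cv2.resize(p[w-20:w+20,u-20:u+20,::-1],(400,400),interpolation=0))
cv2.imwrite('pics/m1.png',np.hstack(ims))
p,d=viewer.read_camera('wrist'); cv2.imwrite('pics/m2.png',cv2.resize(p[30:150,310:470,::-1],(800,600),interpolation=0))
```

```text
scene lid z 0.21983815850399646 0.0012357926762611123 604 base z 0.01821780902304082 286 None
top lid z 0.22100004976474863 0.0022861599418340607 742 base z nan 0 None
  return _methods._mean(a, axis=axis, dtype=dtype,
  ret = ret.dtype.type(ret / rcount)
```

View pics/m1.png

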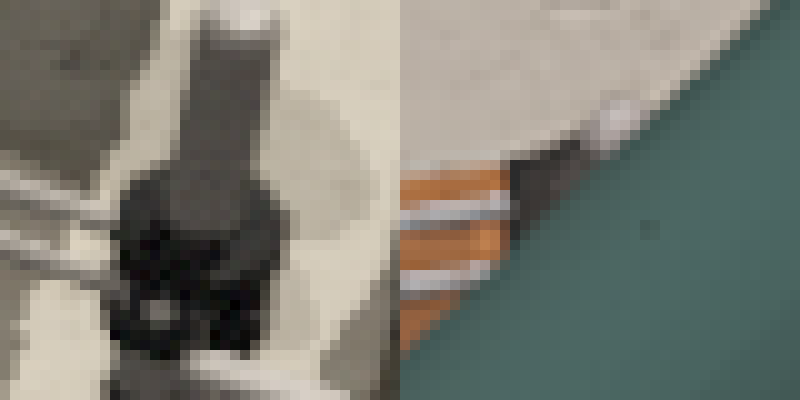

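View pics/m2.png

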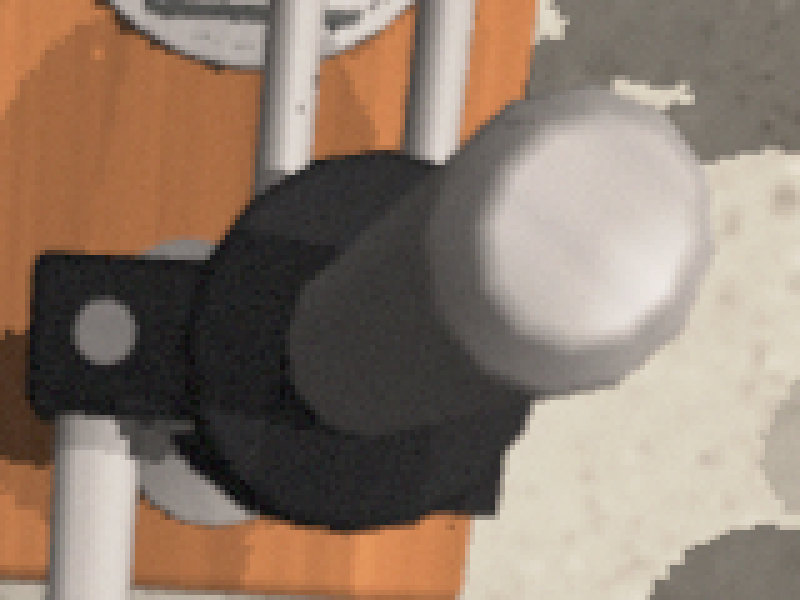

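The ring is hidden at this resolution: the collar's top edge is at about (150,170) in the left crop. The lid plane reads 220–221 mm against 222 mm ideal, so the collar is about 1–2 mm low. That is within 5 mm and steady, so I hand in.

Run:
```python
from h import *
st(); print(workorder.finish_job())
```

```text
25.46 p [ 0.5636 -0.3382  0.1907] F [-8.6  6.3 -6. ] g 0.0212 50.0
the job is handed in; nothing more can be done
None
```

I handed the job in with the lid shut, the lever closed on its stop and the knob still gripped; the collar is an estimated 1–3 mm below the upper mark (limit 5 mm), and no verdict was returned.

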